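# Clear the jar and hold the sprung hatch of the hardware bin

### The arm

A 6-joint arm with a two-finger parallel gripper is mounted at the origin on a cart in front of the work surface, level with it; the furniture and walls round the work are solid. World frame = base frame: x ahead of the robot, y to its left, z up, the work surface at z = 0. Lengths are in m, angles in rad, forces in N, time in s.
With the tool pointing down it reaches from about 0.4 to 0.825 m from the base axis. Payload 7 kg.
Tool frame: the origin (TCP) lies on the centre line of the jaws, within the pads' length; the fingertips stand 25 mm ahead of it and the grasp point (between the pads) lies 6 mm ahead of it; z points along the fingers, y is the line along which they close (so a half turn about z gives the same grasp; the last joint's range is limited). The gripper opens to 88 mm and grips with 3 to 60 N. Pads are 19 mm wide; open, the fingers measure 130 mm over their backs; the gripper's body (78 mm by 193 mm) begins 47 mm behind the grasp point.
Start: joints at [1.504, 0.359, 0.012, 0, -1.224, -0.288], TCP at [0.235, 0.633, 0.252] pointing down, gripper open.
Joint ranges: [-3.07, 3.07], [-1.43, 2.12], [-1.02, 1.25], [-3.03, 1.67], [-3.05, -0], [-3.03, 3.03]. Speed limits (rad/s): [2.39, 2.39, 3.01, 3.14, 3.14, 3.14].

### API

Orientations are given as [roll, pitch, yaw] about the fixed x, y, z axes, in that order (R = Rz(yaw) Ry(pitch) Rx(roll)).
In Python, from station import readout, vision, arm gives the robot as it stands. The module is installed in compiled form; this text tells all that it offers.
- The arm moves only by the tool carry_out, never from a script. Its argument "commands" is a list of rows, each an object with "dp": the shift along the tool's x, y, z in m, a list of three; "rotation": the turn, a rotation vector about the tool's x, y, z in degrees, a list of three. In form: [{"dp": [dx, dy, dz], "rotation": [wx, wy, wz]}, ...]. A call has 1 to 8 rows; each row shifts and turns the commanded pose from where the row before left it, along the tool's axes as they then stand; what a row does not reach is not made up. A row lasts 1/8 s, in which the tool goes at most 62.5 mm and 10.7 degrees, less where a joint would pass 70% of its speed; a pose out of reach is approached as far as the arm can. A call with a gripper value outside its range is refused whole. "grip" is the finger opening in m, from 0 to 0.0876, set as the call begins (left out, the last holds). The fingers move at their own pace and stop on an object; "force" is the grip in N (left out, the last holds). Time passes only in rows, so rows that do not move let the fingers close. It gives the time, the measured TCP pose, the force, the opening and the grip force at its end, in the units of the state.
- readout.get_state(): the state, without advancing time (a new reading comes with each control period).
- vision.grab_frame(name): name is "scene" or "top" or "wrist"; returns (picture, depth): 384x512x3 uint8, red, green, blue; 384x512 float32, m along the optical axis (not along the pixel's ray), 0 where there is no reading.
- vision.calibration(name): a dict with "fovy" (degrees; the focal length in pixels is half the picture's height over the tangent of half this angle, whatever the lens; pixels are square), "cx", "cy" (the principal point, pixels), "origin" and "attitude" of the camera in the world; the wrist camera has in their place "mount" (4x4, takes a point from camera to tool coordinates, whose origin is the TCP and whose axes are the flange's). Camera axes: x right, y down, z forward; pixel columns grow to the right and rows downward; lengths in m; the calibration is good to about 2 mm. A picture is of the moment at which its call begins: read the wrist's pose just before it. calibration takes no time and is no camera call.
- arm.job_done(): hands the job in; it is judged then, once.
Trained networks look in the newest picture that a camera, given by its name, has taken for a name from the list of things; names that differ only in an ending like _2 or _b are one class to them, and where a whole thing is asked for, a point or a joint stands for the part that bears it (a point fixed in the world has none). Each returns a list of dicts, best first, with "score" (0 to 1); they miss things now and then, are a little off and sometimes report something else, mostly with a low value. They report only what shows in the picture. A call takes as long as a camera call. They do not tell look-alikes from the thing itself.
- vision.trace(label, camera): "pixels" (384x512 bool, what is visible of it) and "position" ([row, column] in pixels, amid what is visible of it).
The state is a dict: "t": time; "q": joint angles; "qd": joint speeds; "joint_efforts": joint torques, N m; "eef_pos": TCP position; "ee_rot": TCP orientation; "force": force on the tool from outside, world axes, zero at the start; "moment": the same for the moment, N m; "width": finger opening in m; "gripper_force": force on a finger pad.
Only numpy, scipy, OpenCV 4.12 (cv2) and the standard library are available. Lean on these libraries where they do the work, as an engineer would, in place of code of your own. Each camera call takes 0.05 s, during which the arm holds its last target. There are 200 camera calls.

### The job

Slide the glass jar along the metal plate, without lifting it off, from in front of the bin onto the empty ring beside it, and let it go. Then raise the bin's sprung hatch by its bar until it is past its balance point (without letting it spring to its fully open stop), ease it back and hold it about ten degrees below the balance point, where it would fall shut if released; finish while still holding it there. Leave the tin, the bottle and the wax where they are.

Things in the scene. Friction and masses are not known exactly. Their poses are not given: they have to be found in the camera images.
- bin: fixed dark wooden bin 120 deep (its x), 140 wide (y), 80 high; origin: centre of its underside; front is -x, z up. A 3 mm thick metal slide plate, 85 deep, 290 wide, is fixed on the bench before it, centred 146 mm in front of the origin. On its right flank (76 mm to -y) a thin steel arc, 95 mm round the hinge, rises beside the hatch; a brass collar on it marks the balance point
- hatch_hinge (a point): middle of the hatch's hinge axis, along the bin's rear top edge: 60 mm behind the bin's origin, 86 mm up; the axis is parallel to the bin's y. Axes as the bin's, they do not turn with the hatch
- hatch_bar (a point): centre of the hatch's pull bar: round, 14 mm thick, 40 mm long, along the bin's y; a 12 mm wide stem joins its middle to the hatch's edge 29 mm behind it. 155 mm from the hinge axis and level with it when shut (86 mm up, 35 mm in front of the bin's front wall); its two flat ends can be gripped from above and it may turn in the grip. The axes turn with the hatch
- hatch (a joint): opening angle of the hatch (rad): 0 shut and level, grows as the front rises, stop at 1.45. Steel plate 126 deep, 140 wide, 5 mm thick, 0.7 kg, partly carried by a spring. Balance point at 1.05 (60 degrees): below it the hatch falls shut, above it the spring throws it open. Lifting takes about 1.5 N at the bar when shut, ever less towards the balance point
- jar_mid (a point): centre, half-way up, of the loose glass jar with a bamboo lid on the plate in front of the bin: 56 mm in diameter, 78 mm high; the lid, the widest part, is its top 13 mm; 0.14 to 0.28 kg. z is up
- free_ring: empty ring mark where the jar shall go: thin dark ring on the slide plate, inside diameter 60 mm, outside 68; origin at its centre, on the plate's top. 105 mm left or right of the plate's middle; the tin stands on the other side. A like ring lies under the jar at the start
- tin: bystander: low round red tin, 56 mm in diameter, 35 mm high, standing on the slide plate at the side away from the empty ring; origin at the centre of its underside
- bottle: bystander: brown bottle with a black cap, 34 mm in diameter, 78 mm high, on the bench to the right; origin at the centre of its underside
- wax: bystander: round cake of beeswax, 39 mm in diameter, 13 mm high, on the bench to the right; origin at the centre of its underside
Not all that is in view belongs to the job. What is shaped like the part that bears jar_mid but green or yellow is not meant.

How it is judged:
By the outcome, as a careful person would: the job done as asked, in the order asked, and still so for the second after the job is handed in, while the arm keeps its last pose, push and grip.
It also fails if it takes over 53 s, if anything falls off the work surface, if the arm or the gripper's body presses on something with over 40 N, if the wrist force passes 120 N, or if a joint passes its speed limit or range.

## Working session

There is one attempt and no reset: what is moved stays moved. The work goes in short steps, Python scripts to look and compute and a tool call to move; the robot and the scene stay as the last step left them, time stands still between calls to the robot, and variables do not carry over. Pictures are saved under pics/ and viewed, at most 10 in all, crops included, and the job is handed in when it is done.

Besides the shell and the picture viewer there is one more tool, called after ">>>" as name(argument=value, ...), one argument or row to a line, values as JSON. carry_out: Moves the arm, as the interface text tells. Its arguments: {"type":"object","properties":{"commands":{"type":"array"},"grip":{"type":"number"},"force":{"type":"number"}},"required":["commands"]}

```bash
mkdir -p pics
cat > h.py <<'E'
import numpy as np, cv2
from station import readout, vision, arm
from scipy.spatial.transform import Rotation as R
def att(a):
    a=np.array(a,float)
    if a.shape==(3,3): return a
    return R.from_euler('xyz',a).as_matrix() if a.size==3 else R.from_quat(a).as_matrix()
def cam(n):
    c=vision.calibration(n); f=192/np.tan(np.radians(c['fovy'])/2)
    if 'mount' in c:
        s=readout.get_state(); T=np.eye(4);T[:3,:3]=att(s['ee_rot']);T[:3,3]=s['eef_pos']; T=T@np.array(c['mount'])
    else:
        T=np.eye(4);T[:3,:3]=att(c['attitude']);T[:3,3]=c['origin']
    return f,c['cx'],c['cy'],T
def cloud(n,d,mask):
    f,cx,cy,T=cam(n); v,u=np.nonzero(mask&(d>0)); z=d[v,u]
    return np.c_[(u-cx)/f*z,(v-cy)/f*z,z]@T[:3,:3].T+T[:3,3]
E
python3 - <<'E'
from h import *
print(vision.calibration('scene'),vision.calibration('top'));print(readout.get_state())
ims=[]
for n in ('scene','top'):
    p,d=vision.grab_frame(n); np.savez(n,p=p,d=d); cv2.imwrite(f'pics/{n}.png',p[:,:,::-1])
    for l in ('bin','jar_mid','free_ring','tin','bottle','wax','hatch_bar','hatch'):
        for r in vision.trace(l,n)[:3]:
            c=cloud(n,d,r['pixels'])
            if len(c): print(n,l,round(r['score'],2),np.round(r['position']),len(c),np.round(np.median(c,0),3),np.round(np.percentile(c,2,0),3),np.round(np.percentile(c,98,0),3))
E
```

```text
{'fovy': 46.75758523913113, 'cx': 259.478651540929, 'cy': 187.54222031849866, 'origin': array([-0.09893996, -0.77809162,  0.71751747]), 'attitude': array([-2.15198499,  0.00698608, -0.75729906])} {'fovy': 47.21197480088546, 'cx': 248.21809724083639, 'cy': 194.60684249352613, 'origin': array([ 0.38045693, -0.07988629,  0.95874707]), 'attitude': array([-2.93056512, -0.00470036, -1.50097143])}
{'t': 0.0, 'q': array([ 1.50411417e+00,  3.59348570e-01,  1.10624126e-02, -3.07590060e-04,
       -1.22407824e+00, -2.88077028e-01]), 'qd': array([-0.00018039,  0.0016711 ,  0.00031869, -0.00081965,  0.00104361,
        0.00083868]), 'joint_efforts': array([ 1.59335134e-03, -5.82718921e+01,  2.93041956e+01,  6.99727044e+00,
        7.03483616e-03, -1.49113962e-04]), 'eef_pos': array([0.23436673, 0.63254191, 0.25065664]), 'ee_rot': array([ 3.14000705e+00, -1.68298076e-04, -3.54863800e-01]), 'force': array([ 0.44760637, -0.17325766, -0.19518511]), 'moment': array([-0.01439902, -0.07474318,  0.01874646]), 'gripper_force': 0.0, 'width': 0.08751163120382298}
scene bin 0.63 [199. 247.] 4854 [ 0.551 -0.0
[... 1523 characters left out ...]
[0.495 0.108 0.04 ]
top tin 0.49 [294. 352.] 284 [ 0.386 -0.303  0.012] [ 0.368 -0.32   0.002] [ 0.403 -0.285  0.016]
top tin 0.33 [242. 225.] 633 [ 0.468 -0.027  0.079] [ 0.444 -0.051  0.002] [0.495 0.001 0.082]
top bottle 0.59 [201. 344.] 292 [ 0.577 -0.274  0.055] [ 0.567 -0.293  0.001] [ 0.596 -0.263  0.08 ]
top wax 0.74 [292. 351.] 246 [ 0.385 -0.303  0.012] [ 0.369 -0.318  0.008] [ 0.401 -0.286  0.016]
top wax 0.67 [242. 172.] 611 [0.471 0.081 0.037] [0.446 0.057 0.005] [0.497 0.108 0.04 ]
top hatch_bar 0.78 [176. 228.] 4208 [ 0.604 -0.03   0.085] [ 0.517 -0.097  0.082] [0.67  0.035 0.092]
top hatch 0.85 [175. 231.] 4253 [ 0.604 -0.03   0.085] [ 0.517 -0.098  0.082] [0.669 0.036 0.092]
```

View pics/scene.png

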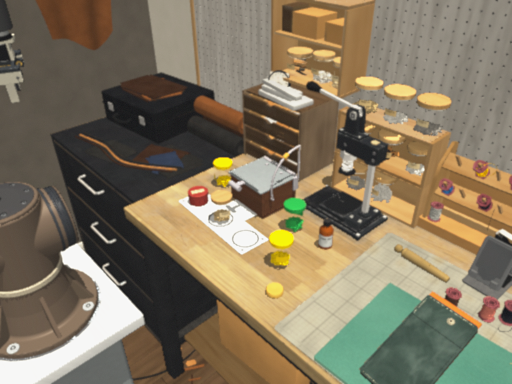

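View pics/top.png

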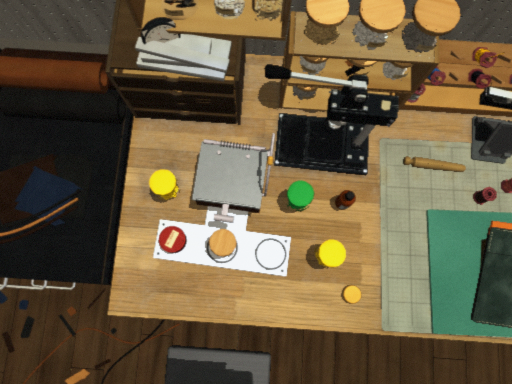

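The tan-lidded jar at scene (220,200) / top (222,242) stands on the plate in front of the bin. The other jars are yellow at top (163,184) and (331,253), and green at (300,195), so they are decoys. The ring is at top (270,254) and the tin at (172,240).

Run:
```python
from h import *
z=np.load('top.npz');p,d=z['p'],z['d']
cv2.imwrite('pics/crop.png',cv2.resize(p[130:285,140:300,::-1],None,fx=3.8,fy=3.8,interpolation=cv2.INTER_CUBIC))
f,cx,cy,T=cam('top')
def ray(uv,h):
    uv=np.atleast_2d(uv).astype(float); r=np.c_[(uv[:,0]-cx)/f,(uv[:,1]-cy)/f,np.ones(len(uv))]@T[:3,:3].T
    return T[:3,3]+r*((h-T[2,3])/r[:,2])[:,None]
# plate: white pixels
m=(p.min(2)>190).astype(np.uint8); m[:215]=0;m[280:]=0;m[:,:145]=0;m[:,300:]=0
c=max(cv2.findContours(cv2.morphologyEx(m,cv2.MORPH_CLOSE,np.ones((9,9))),0,2)[0],key=cv2.contourArea)[:,0]
w=ray(c,0.003)[:,:2].astype(np.float32); print('plate',cv2.minAreaRect(w*1000))
# ring dark pixels
v,u=np.nonzero(p.max(2)<130); k=(u>250)&(u<291)&(v>234)&(v<276)
w=ray(np.c_[u[k],v[k]],0.003)[:,:2]; print('ring',k.sum(),cv2.fitEllipse((w*1000).astype(np.float32)))
# jar lid, tin top heights
P=cloud('top',d,np.ones(d.shape,bool))
for nm,c0,lo,hi in(('jar',(.467,-.026),.076,.09),('tin',(.471,.081),.032,.045),('y1',(.58,.106),.07,.09)):
    q=P[(np.hypot(P[:,0]-c0[0],P[:,1]-c0[1])<.04)&(P[:,2]>lo)&(P[:,2]<hi)]; print(nm,len(q),np.median(q[:,2]),cv2.minEnclosingCircle((q[:,:2]*1000).astype(np.float32)),q.mean(0))
# hatch plate
v,u=np.nonzero(d>0)
k=(P[:,2]>.075)&(P[:,2]<.1)&(P[:,0]>.53)&(P[:,0]<.70)&(P[:,1]>-.13)&(P[:,1]<.05)
q=P[k];print('hatch',np.median(q[:,2]),cv2.minAreaRect((q[:,:2]*1000).astype(np.float32)))
k=(P[:,2]>.078)&(P[:,2]<.105)&(P[:,0]>.49)&(P[:,0]<.523)&(P[:,1]>-.1)&(P[:,1]<.05)
q=P[k];print('bar',len(q),q.mean(0),np.percentile(q,[2,98],0),cv2.minAreaRect((q[:,:2]*1000).astype(np.float32)))
```

```text
plate ((482.5702209472656, -22.59515380859375), (289.1207275390625, 118.96060180664062), 86.19840240478516)
ring 8 ((458.6242370605469, -126.7537841796875), (63.96935272216797, 64.6355209350586), 86.18113708496094)
jar 565 0.07912595521612065 ((468.7655334472656, -26.27010154724121), 27.435619354248047) [ 0.46856257 -0.02622529  0.07917314]
tin 571 0.037215758083653294 ((472.5151672363281, 83.1133804321289), 28.314844131469727) [0.47222703 0.0826416  0.03722141]
y1 546 0.07561768980896383 ((584.3988037109375, 108.86964416503906), 28.113983154296875) [0.58380974 0.10779232 0.0756615 ]
hatch 0.08548551189472986 ((603.340576171875, -34.87957000732422), (148.08583068847656, 147.14419555664062), 85.98011016845703)
bar 155 [ 0.51292156 -0.02529753  0.08930839] [[ 0.49075336 -0.04411864  0.07874019]
 [ 0.52248504 -0.00603392  0.09453796]] ((506.9101867675781, -25.524263381958008), (33.05943298339844, 38.25357437133789), 3.5199553966522217)
```

View pics/crop.png

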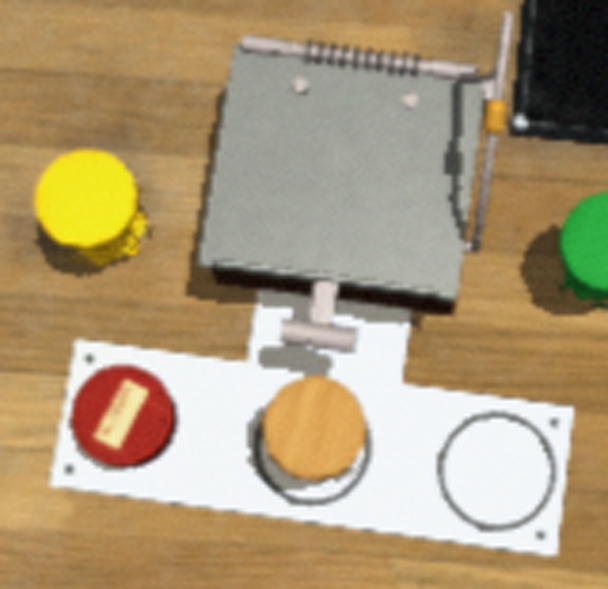

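The enlarged crop confirms it: the tan jar at crop (315,428) is in front of the bin, the empty ring is at (496,470) and the tin at (122,415). The bin is turned by about -3.8°. Next I go above the jar.

>>> carry_out(
  commands=[
    {"dp": [0,0,0],"rotation": [0,0,-8.25]},
    {"dp": [0,0,0],"rotation": [0,0,-8.25]},
    {"dp": [0.023,0.0535,0],"rotation": [0,0,0]},
    {"dp": [0.023,0.0535,0],"rotation": [0,0,0]},
    {"dp": [0.023,0.0535,0],"rotation": [0,0,0]},
    {"dp": [0.023,0.0535,0],"rotation": [0,0,0]},
    {"dp": [0.023,0.0535,0],"rotation": [0,0,0]},
    {"dp": [0.023,0.0535,0],"rotation": [0,0,0]},
  ],
  grip=0.0876,
)

```text
t: 1.9
eef_pos: [0.3511, 0.3016, 0.2519]
ee_rot: [-3.141, -0.0, -0.066]
force: [0.9, 0.6, 0.0]
width: 0.0876
gripper_force: 0.0
```

>>> carry_out(
  commands=[
    {"dp": [0.023,0.0535,0],"rotation": [0,0,0]},
    {"dp": [0.023,0.0535,0],"rotation": [0,0,0]},
    {"dp": [0.023,0.0535,0],"rotation": [0,0,0]},
    {"dp": [0.023,0.0535,0],"rotation": [0,0,0]},
    {"dp": [0.023,0.0535,0],"rotation": [0,0,0]},
    {"dp": [0.023,0.0535,0],"rotation": [0,0,0]},
    {"dp": [0,0,0],"rotation": [0,0,0]},
    {"dp": [0,0,0],"rotation": [0,0,0]},
  ],
)

```text
t: 2.9
eef_pos: [0.4669, -0.0264, 0.2515]
ee_rot: [-3.141, 0.0, -0.068]
force: [0.1, 0.3, 0.6]
width: 0.0876
gripper_force: 0.0
```

Run:
```python
from h import *
s=readout.get_state();print(s['eef_pos'],s['ee_rot'],s['t'])
f,cx,cy,T=cam('wrist'); p,d=vision.grab_frame('wrist'); np.savez('w1',p=p,d=d,T=T); cv2.imwrite('pics/w1.png',p[:,:,::-1])
P=cloud('wrist',d,np.ones(d.shape,bool))
for nm,c0,r,lo,hi in(('jar',(.468,-.026),.04,.072,.09),('tin',(.471,.081),.04,.03,.045)):
    q=P[(np.hypot(P[:,0]-c0[0],P[:,1]-c0[1])<r)&(P[:,2]>lo)&(P[:,2]<hi)]
    if len(q): print(nm,len(q),np.median(q[:,2]),cv2.minEnclosingCircle((q[:,:2]*1000).astype(np.float32)),q.mean(0))
k=(P[:,2]>.075)&(P[:,2]<.105)&(P[:,0]>.5)&(P[:,0]<.527)&(P[:,1]>-.1)&(P[:,1]<.05)
q=P[k];print('bar',len(q)); 
if len(q): print(q.mean(0),np.percentile(q,[2,98],0))
v,u=np.nonzero((p.max(2)<110)&(d>0)); Q=cloud('wrist',d,p.max(2)<110)
k=(abs(Q[:,2]-.003)<.006)&(np.hypot(Q[:,0]-.4586,Q[:,1]+.127)<.045); print('ring',k.sum()); 
if k.sum()>10: print(cv2.fitEllipse((Q[k][:,:2]*1000).astype(np.float32)))
```

```text
[ 0.46687979 -0.02638579  0.25149083] [-3.14148383e+00  1.64733362e-04 -6.84411737e-02] 2.9
jar 2028 0.08081007858969891 ((470.5727233886719, -23.805023193359375), 27.870805740356445) [ 0.47213744 -0.02434604  0.08060723]
tin 1751 0.03901896821521589 ((474.28369140625, 85.24772644042969), 28.59491729736328) [0.47550528 0.0839769  0.03881299]
bar 593
[ 0.51893342 -0.02284194  0.09238267] [[ 0.51160579 -0.04213171  0.0885868 ]
 [ 0.52598081 -0.00361087  0.0949708 ]]
ring 0
```

View pics/w1.png

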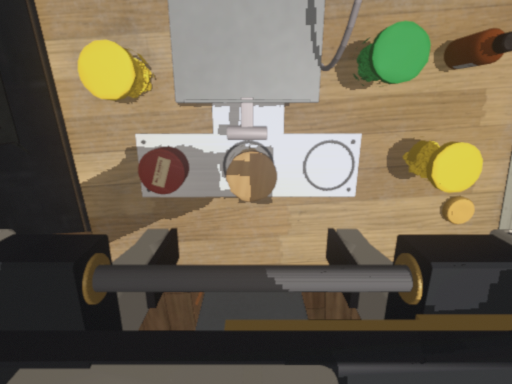

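The wrist view shows the jar lid at (250,177), the ring at (330,166), the bar at (246,132) and the tin at (163,170). Next I measure the ring relative to the jar in this same picture.

Run:
```python
from h import *
z=np.load('w1.npz');p,T=z['p'],z['T']; f,cx,cy,_=cam('wrist')
def ray(uv,h):
    uv=np.atleast_2d(uv).astype(float); r=np.c_[(uv[:,0]-cx)/f,(uv[:,1]-cy)/f,np.ones(len(uv))]@T[:3,:3].T
    return T[:3,3]+r*((h-T[2,3])/r[:,2])[:,None]
g=p.max(2).astype(int)
v,u=np.nonzero(g<150); k=(abs(np.hypot(u-330,v-166)-25)<6); print(k.sum())
w=ray(np.c_[u[k],v[k]],.003)[:,:2]*1000; print(cv2.fitEllipse(w.astype(np.float32)))
v,u=np.nonzero((g>170)&(p.min(2)>150)); k=(v>130)&(v<202)&(u>132)&(u<364)
w=ray(np.c_[u[k],v[k]],.003)[:,:2]*1000; w=w[w[:,0]<530]
print(cv2.minAreaRect(w.astype(np.float32)))
```

```text
296
((459.2688903808594, -126.01483154296875), (63.54331970214844, 67.6443099975586), 129.84298706054688)
((468.6544189453125, -19.822921752929688), (291.0114440917969, 87.19215393066406), 86.05751037597656)
```

>>> carry_out(
  commands=[
    {"dp": [0.0027,-0.0016,0.035],"rotation": [0,0,0]},
    {"dp": [0,0,0.04],"rotation": [0,0,0]},
    {"dp": [0,0,0.04],"rotation": [0,0,0]},
    {"dp": [0,0,0.035],"rotation": [0,0,0]},
    {"dp": [0,0,0.02],"rotation": [0,0,0]},
    {"dp": [0,0,0.0035],"rotation": [0,0,0]},
    {"dp": [0,0,0],"rotation": [0,0,0]},
    {"dp": [0,0,0],"rotation": [0,0,0]},
  ],
)

```text
t: 3.95
eef_pos: [0.4705, -0.024, 0.0791]
ee_rot: [-3.141, -0.002, -0.066]
force: [-0.1, 0.8, 0.0]
width: 0.0879
gripper_force: 0.0
```

>>> carry_out(
  commands=[
    {"dp": [0,0,0],"rotation": [0,0,0]},
    {"dp": [0,0,0],"rotation": [0,0,0]},
    {"dp": [0,0,0],"rotation": [0,0,0]},
    {"dp": [0,0,0],"rotation": [0,0,0]},
    {"dp": [0,0,0],"rotation": [0,0,0]},
    {"dp": [0,0,0],"rotation": [0,0,0]},
  ],
  grip=0.05,
  force=8,
)

```text
t: 4.7
eef_pos: [0.4699, -0.0247, 0.0781]
ee_rot: [3.141, -0.0, -0.067]
force: [0.1, -1.0, 1.9]
width: 0.0555
gripper_force: 8.0
```

>>> carry_out(
  commands=[
    {"dp": [0,0.005,0.0007],"rotation": [0,0,0]},
    {"dp": [-0.0006,0.011,0],"rotation": [0,0,0]},
    {"dp": [-0.0006,0.017,0],"rotation": [0,0,0]},
    {"dp": [-0.0006,0.0185,0],"rotation": [0,0,0]},
    {"dp": [-0.0006,0.0185,0],"rotation": [0,0,0]},
    {"dp": [-0.0006,0.017,0],"rotation": [0,0,0]},
    {"dp": [-0.0006,0.01,0],"rotation": [0,0,0]},
    {"dp": [0,0.0045,0],"rotation": [0,0,0]},
  ],
)

```text
t: 5.7
eef_pos: [0.4596, -0.1267, 0.0777]
ee_rot: [-3.141, -0.001, -0.068]
force: [-0.1, 5.5, 5.4]
width: 0.0559
gripper_force: 8.0
```

>>> carry_out(
  commands=[
    {"dp": [0,0,0],"rotation": [0,0,0]},
    {"dp": [0,0,0],"rotation": [0,0,0]},
    {"dp": [0,0,0],"rotation": [0,0,0]},
  ],
)

```text
t: 6.08
eef_pos: [0.4596, -0.1265, 0.0777]
ee_rot: [3.141, -0.0, -0.067]
force: [1.5, -2.3, 4.8]
width: 0.0561
gripper_force: 8.0
```

Open by about 10 mm per side, then rise straight up and go back for a look.

>>> carry_out(
  commands=[
    {"dp": [0,0,0],"rotation": [0,0,0]},
    {"dp": [0,0,0],"rotation": [0,0,0]},
    {"dp": [0,0,0],"rotation": [0,0,0]},
    {"dp": [0,0,0],"rotation": [0,0,0]},
    {"dp": [0,0,0],"rotation": [0,0,0]},
  ],
  grip=0.08,
)

```text
t: 6.7
eef_pos: [0.4594, -0.1257, 0.0773]
ee_rot: [3.142, 0.0, -0.067]
force: [0.2, -0.7, -0.3]
width: 0.08
gripper_force: 0.0
```

>>> carry_out(
  commands=[
    {"dp": [0,0,-0.01],"rotation": [0,0,0]},
    {"dp": [0,0,-0.025],"rotation": [0,0,0]},
    {"dp": [0,0,-0.035],"rotation": [0,0,0]},
    {"dp": [0,0,-0.035],"rotation": [0,0,0]},
    {"dp": [0,0,-0.035],"rotation": [0,0,0]},
    {"dp": [0,0,-0.03],"rotation": [0,0,0]},
    {"dp": [0,0,0],"rotation": [0,0,0]},
    {"dp": [0,0,0],"rotation": [0,0,0]},
  ],
)

```text
t: 7.7
eef_pos: [0.4591, -0.1256, 0.2474]
ee_rot: [-3.141, -0.0, -0.067]
force: [-0.5, 0.1, 0.3]
width: 0.0801
gripper_force: 0.0
```

Run:
```python
from h import *
s=readout.get_state();print(s['eef_pos'],s['ee_rot'],s['t'])
f,cx,cy,T=cam('wrist'); p,d=vision.grab_frame('wrist'); np.savez('w2',p=p,d=d,T=T)
P=cloud('wrist',d,np.ones(d.shape,bool))
for nm,c0,lo,hi in(('jar',(.46,-.126),.072,.09),('tin',(.473,.083),.03,.045)):
    q=P[(np.hypot(P[:,0]-c0[0],P[:,1]-c0[1])<.045)&(P[:,2]>lo)&(P[:,2]<hi)]
    print(nm,len(q)); 
    if len(q): print(np.median(q[:,2]),cv2.minEnclosingCircle((q[:,:2]*1000).astype(np.float32)))
q=P[(P[:,2]>.088)&(P[:,2]<.105)&(P[:,0]>.5)&(P[:,0]<.53)&(P[:,1]>-.06)&(P[:,1]<.02)]
if len(q): print('bar',len(q),q.mean(0),np.percentile(q,[2,98],0))
cv2.imwrite('pics/w2.png',p[90:230,120:400,::-1].repeat(2,0).repeat(2,1))
```

```text
[ 0.45906445 -0.12560237  0.24742279] [-3.14117526e+00 -1.82427261e-04 -6.69996198e-02] 7.7
jar 2056
0.08028673856190921 ((460.5033264160156, -125.89593505859375), 27.725122451782227)
tin 1871
0.03846427811573133 ((473.9710388183594, 84.32635498046875), 28.865243911743164)
bar 631 [ 0.51910754 -0.02443372  0.09180646] [[ 0.51158416 -0.04361696  0.08822919]
 [ 0.5287037  -0.00488481  0.0943868 ]]
```

View pics/w2.png

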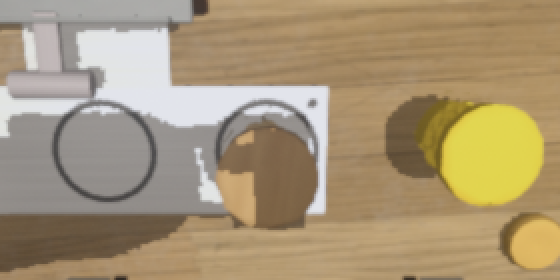

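The lid at crop (267,175) covers the ring at (267,150). The vacated ring is at (104,150), which I fit as a check on the placing.

Run:
```python
from h import *
z=np.load('w2.npz');p,T=z['p'],z['T']; f,cx,cy,_=cam('wrist')
g=p.max(2).astype(int); b=cv2.GaussianBlur(p.max(2),(0,0),5).astype(int)
v,u=np.nonzero(g<100); k=(abs(np.hypot(u-172,v-165)-25)<4); print(k.sum())
r=np.c_[(u[k]-cx)/f,(v[k]-cy)/f,np.ones(k.sum())]@T[:3,:3].T
w=T[:3,3]+r*((.003-T[2,3])/r[:,2])[:,None]; e=cv2.fitEllipse((w[:,:2]*1000).astype(np.float32)); print(e, 'ring', e[0][0]-7,e[0][1]-104.8)
```

```text
274
((466.82855224609375, -19.201622009277344), (64.3587646484375, 64.57816314697266), 21.180551528930664) ring 459.82855224609375 -124.00162200927734
```

Run:
```python
from h import *
from scipy.optimize import least_squares
z=np.load('w2.npz');p,T=z['p'],z['T']; f,cx,cy,_=cam('wrist')
g=p.max(2).astype(int)
v,u=np.nonzero(g<100); k=(abs(np.hypot(u-253.5,v-165)-25)<5)&(v<162); 
r=np.c_[(u[k]-cx)/f,(v[k]-cy)/f,np.ones(k.sum())]@T[:3,:3].T
w=(T[:3,3]+r*((.003-T[2,3])/r[:,2])[:,None])[:,:2]*1000
s=least_squares(lambda c:np.hypot(*(w-c).T)-32.2,[460,-125],loss='soft_l1'); print(k.sum(),s.x,np.abs(s.fun).mean(),u[k].min(),u[k].max(),v[k].max())
```

```text
47 [ 459.20237858 -125.00487264] 0.5757207867498565 228 273 161
```

The jar is within about 1.5 mm of the ring's centre. Next, the bar.

>>> carry_out(
  commands=[
    {"dp": [0.016,-0.03,0],"rotation": [0,0,0]},
    {"dp": [0.02,-0.042,0],"rotation": [0,0,0]},
    {"dp": [0.0161,-0.033,0],"rotation": [0,0,0]},
    {"dp": [0,0,0.03],"rotation": [0,0,0]},
    {"dp": [0,0,0.035],"rotation": [0,0,0]},
    {"dp": [0,0,0.025],"rotation": [0,0,0]},
    {"dp": [0,0,0],"rotation": [0,0,0]},
    {"dp": [0,0,0],"rotation": [0,0,0]},
  ],
  grip=0.064,
)

```text
t: 8.75
eef_pos: [0.5188, -0.0244, 0.1579]
ee_rot: [3.141, -0.0, -0.067]
force: [-0.1, 0.3, 0.0]
width: 0.0638
gripper_force: 0.0
```

>>> carry_out(
  commands=[
    {"dp": [0,0,0.02],"rotation": [0,0,0]},
    {"dp": [0,0,0.02],"rotation": [0,0,0]},
    {"dp": [0,0,0.014],"rotation": [0,0,0]},
    {"dp": [0,0,0.005],"rotation": [0,0,0]},
    {"dp": [0,0,0],"rotation": [0,0,0]},
    {"dp": [0,0,0],"rotation": [0,0,0]},
  ],
)

```text
t: 9.5
eef_pos: [0.5189, -0.0243, 0.099]
ee_rot: [-3.141, -0.001, -0.067]
force: [-0.9, 0.1, 0.5]
width: 0.0639
gripper_force: 0.0
```

>>> carry_out(
  commands=[
    {"dp": [0,0,0],"rotation": [0,0,0]},
    {"dp": [0,0,0],"rotation": [0,0,0]},
    {"dp": [0,0,0],"rotation": [0,0,0]},
    {"dp": [0,0,0],"rotation": [0,0,0]},
    {"dp": [0,0,0],"rotation": [0,0,0]},
    {"dp": [0,0,0],"rotation": [0,0,0]},
  ],
  grip=0.03,
  force=20,
)

```text
t: 10.25
eef_pos: [0.5185, -0.0246, 0.0984]
ee_rot: [3.141, -0.0, -0.067]
force: [-0.2, -3.0, 0.8]
width: 0.0396
gripper_force: 20.0
```

>>> carry_out(
  commands=[
    {"dp": [0.0001,0,-0.0054],"rotation": [0,0,0]},
    {"dp": [0.0003,0,-0.0054],"rotation": [0,0,0]},
    {"dp": [0.0011,0,-0.0108],"rotation": [0,0,0]},
    {"dp": [0.0019,0,-0.0107],"rotation": [0,0,0]},
    {"dp": [0.0026,0,-0.0105],"rotation": [0,0,0]},
    {"dp": [0.0033,0,-0.0103],"rotation": [0,0,0]},
    {"dp": [0.0041,0,-0.01],"rotation": [0,0,0]},
    {"dp": [0.0047,0,-0.0097],"rotation": [0,0,0]},
  ],
)

```text
t: 11.25
eef_pos: [0.5364, -0.0257, 0.1717]
ee_rot: [3.141, 0.001, -0.067]
force: [0.8, -5.6, -3.5]
width: 0.0396
gripper_force: 20.0
```

>>> carry_out(
  commands=[
    {"dp": [0.0054,0,-0.0094],"rotation": [0,0,0]},
    {"dp": [0.0061,0,-0.009],"rotation": [0,0,0]},
    {"dp": [0.0067,0,-0.0085],"rotation": [0,0,0]},
    {"dp": [0.0072,0,-0.008],"rotation": [0,0,0]},
    {"dp": [0.0078,0,-0.0075],"rotation": [0,0,0]},
    {"dp": [0,0,0],"rotation": [0,0,0]},
    {"dp": [0,0,0],"rotation": [0,0,0]},
  ],
)

```text
t: 12.12
eef_pos: [0.5699, -0.028, 0.2141]
ee_rot: [3.141, -0.0, -0.067]
force: [-3.2, -4.5, 1.3]
width: 0.0395
gripper_force: 20.0
```

```bash
cat > ang.py <<'E'
from h import *
import sys
s=readout.get_state();print(s['t'],s['eef_pos'],s['force'],s['width'],s['ee_rot'])
y=np.array([.0665,.9978,0]); xb=np.array([.9978,-.0665,0])
for n in ('scene','top'):
    p,d=vision.grab_frame(n); cv2.imwrite(f'pics/{sys.argv[1]}_{n}.png',p[:,:,::-1])
    m=np.zeros(d.shape,bool)
    for r in vision.trace('hatch',n)[:1]: m=r['pixels']
    P=cloud(n,d,m); H=np.array([.6725,-.0345,.086]); Q=np.c_[(P-H)@xb,(P-H)@y,(P-H)[:,2]]
    rr=np.hypot(Q[:,0],Q[:,2]); k=(rr>.02)&(rr<.12)&(abs(Q[:,1])<.065); Q=Q[k]
    if len(Q)<50: print(n,'few');continue
    for _ in range(4):
        c=np.median(Q,0); V=np.linalg.svd(Q-Q.mean(0))[2][2] if len(Q)<6000 else None
        e=(Q-Q.mean(0))@V; Q=Q[abs(e)<max(.003,1.5*e.std())]
    print(n,len(Q),'angle',np.degrees(np.arctan2(abs(V[0]),abs(V[2]))),V,e.std())
E
python3 ang.py a1
```

```text
12.125 [ 0.56990133 -0.02798894  0.21413207] [-3.1725981  -4.52568653  1.29959518] 0.03953920038233427 [ 3.14140598e+00 -2.79905398e-04 -6.68420409e-02]
scene 125 angle 47.93835066790711 [-7.42424308e-01  5.54509841e-04 -6.69929728e-01] 0.0001804571366413212
top 85 angle 47.97363327500352 [0.74279427 0.01070295 0.66943417] 0.0006612965887993589
```

The hatch is at 48°, as planned. Next I go on to 66°, which is past the balance point.

>>> carry_out(
  commands=[
    {"dp": [0.0083,0,-0.007],"rotation": [0,0,0]},
    {"dp": [0.0088,0,-0.0064],"rotation": [0,0,0]},
    {"dp": [0.0092,0,-0.0057],"rotation": [0,0,0]},
    {"dp": [0.0096,0,-0.0051],"rotation": [0,0,0]},
    {"dp": [0.0049,0,-0.0023],"rotation": [0,0,0]},
    {"dp": [0,0,0],"rotation": [0,0,0]},
    {"dp": [0,0,0],"rotation": [0,0,0]},
    {"dp": [0,0,0],"rotation": [0,0,0]},
  ],
)

```text
t: 13.32
eef_pos: [0.6107, -0.0307, 0.2405]
ee_rot: [3.141, -0.001, -0.067]
force: [0.9, -5.9, 0.6]
width: 0.04
gripper_force: 20.0
```

```bash
python3 ang.py a2
```

```text
13.325 [ 0.61067381 -0.03073297  0.24053176] [ 0.94809475 -5.91446145  0.61274468] 0.03995681029043286 [ 3.14142084e+00 -9.74644289e-04 -6.67995916e-02]
scene 569 angle 65.78230251045314 [9.11993311e-01 5.63872190e-04 4.10204684e-01] 0.0007545802050657157
top few
```

The hatch is at 65.8°, past the balance point. Next I ease it back to 50°.

>>> carry_out(
  commands=[
    {"dp": [-0.0049,0,0.0023],"rotation": [0,0,0]},
    {"dp": [-0.0096,0,0.0051],"rotation": [0,0,0]},
    {"dp": [-0.0092,0,0.0057],"rotation": [0,0,0]},
    {"dp": [-0.0088,0,0.0064],"rotation": [0,0,0]},
    {"dp": [-0.0042,0,0.0034],"rotation": [0,0,0]},
    {"dp": [0,0,0],"rotation": [0,0,0]},
    {"dp": [0,0,0],"rotation": [0,0,0]},
    {"dp": [0,0,0],"rotation": [0,0,0]},
  ],
)

```text
t: 14.52
eef_pos: [0.5742, -0.0283, 0.2176]
ee_rot: [3.141, -0.001, -0.067]
force: [-1.1, -5.6, 0.9]
width: 0.0393
gripper_force: 20.0
```

```bash
python3 ang.py a3
```

```text
14.525 [ 0.57416556 -0.02825559  0.21758628] [-1.10591125 -5.63439906  0.93135633] 0.03934626709421715 [ 3.14146696e+00 -1.23633561e-03 -6.66966229e-02]
scene 183 angle 49.83201283920025 [7.64156544e-01 5.90416361e-05 6.45030831e-01] 0.0002659249852635565
top 62 angle 41.405973435155296 [ 0.04216911 -0.99796537 -0.04782141] 0.002108693930584127
```

View pics/a3_scene.png

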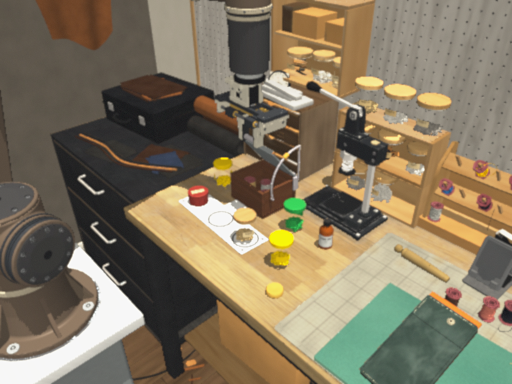

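The jar stands on the ring at (245,225), the tin, bottle and wax have not moved, and the hatch is held at 49.8°. I'm handing the job in.

```bash
python3 -c "
from station import arm; print(arm.job_done())"
```

```text
the job is handed in; nothing more can be done
None
```

I slid the jar onto the empty ring (about 1.5 mm off centre) and let it go, then raised the hatch to 65.8°, eased it back to 49.8° and handed the job in still holding it there, at about 15 s; the result of the judging was not shown.

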